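# Slide a specimen tray along the rail into its corner pocket

### The arm

A 7-joint arm with a two-finger parallel gripper is mounted at the origin on the work surface. World frame = base frame: x ahead of the robot, y to its left, z up, the work surface at z = 0. Lengths are in m, angles in degrees, forces in N, time in s.
With the tool pointing down it reaches from about 0.4 to 0.85 m from the base axis. Payload 10.4 kg.
Tool frame: the origin (TCP) lies on the centre line of the jaws, within the pads' length; the fingertips stand r.nose_length ahead of it and the grasp point (between the pads) lies 5 mm behind it (r.nose_length is the distance from the TCP to the fingertips, in m); z points along the fingers, y is the line along which they close (so a half turn about z gives the same grasp; the last joint's range is limited). The gripper opens to 87 mm and grips with 3 to 60 N. Pads are 19 mm wide; open, the fingers measure 117 mm over their backs; the gripper's body (75 mm by 190 mm) begins 51 mm behind the grasp point.
Start: joints at [-73.659, 19.034, -3.707, 83.658, 1.238, 77.344, -5.071], TCP at [0.189, 0.596, 0.237] pointing down, gripper open.
Joint ranges: [-148.97, 148.97], [-28.65, 121.19], [-84.17, 76.75], [9.2, 138.47], [-72.65, 252.65], [3.7, 117.97], [-149.18, 149.18]. Speed limits (degrees/s): [127.2, 127.2, 159.86, 159.86, 180, 180, 180].

### API

Orientations are given as [roll, pitch, yaw] about the fixed x, y, z axes, in that order (R = Rz(yaw) Ry(pitch) Rx(roll)).
In Python, from station import r, optics gives the robot as it stands.
- The arm moves only by the shell command python3 -m jog 'ROWS' [FORCE]. ROWS is a JSON object of lists of equal length, an entry for each row: "translation": the shift along the tool's x, y, z in mm, a list of three; "delta_rot": the turn, a rotation vector about the tool's x, y, z in degrees, a list of three; "claw": the closure, from 0 (fully open) to 1 (shut). A call has 1 to 12 rows; each row is the pose to reach, as a shift and turn from the pose commanded when the call began, along the tool's axes at that moment; what a row does not reach only later rows make up. A row lasts 1/10 s, in which the tool goes at most 50 mm and 8.59 degrees, less where a joint would pass 70% of its speed; a pose out of reach is approached as far as the arm can. A call with a gripper value outside its range is refused whole. The fingers move at their own pace and stop on an object; FORCE is the grip in N (left out, the last holds). Time passes only in rows, so rows that repeat a pose let the fingers close. It gives the time, the measured TCP pose, the force, the opening and the grip force at its end, in the units of the state.
- r.state(): the state, without advancing time (a new reading comes with each control period).
- optics.read_camera(name): name is "scene" or "side" or "wrist"; returns (picture, depth): 384x512x3 uint8, red, green, blue; 384x512 float32, m along the optical axis (not along the pixel's ray), 0 where there is no reading.
- optics.camera_model(name): a dict with "vfov" (degrees; the focal length in pixels is half the picture's height over the tangent of half this angle, whatever the lens; pixels are square), "cx", "cy" (the principal point, pixels), "distortion" ([k1, k2, p1, p2, k3] as OpenCV has them; the pictures are not rectified), "rvec" (rotation vector, rad) and "tvec" (3), from world to camera coordinates, as OpenCV has them; the wrist camera has in their place "T_tool_cam" (4x4, takes a point from camera to tool coordinates, whose origin is the TCP and whose axes are the flange's). Camera axes: x right, y down, z forward; pixel columns grow to the right and rows downward; lengths in m; the calibration is good to about 2 mm. A picture is of the moment at which its call begins: read the wrist's pose just before it. camera_model takes no time and is no camera call.
- r.close_job(): hands the job in; it is judged then, once.
The state is a dict: "time_s": time; "q": joint angles; "joint_vel": joint speeds; "joint_efforts": joint torques, N m; "tool_pos": TCP position; "tcp_rot": TCP orientation; "wrist_force": force on the tool from outside, world axes, zero at the start; "torque": the same for the moment, N m; "finger_gap": finger opening in m; "grasp_force": force on a finger pad.
Only numpy, scipy, OpenCV 4.12 (cv2) and the standard library are available. Lean on these libraries where they do the work, as an engineer would, in place of code of your own. Each camera call takes 0.05 s, during which the arm holds its last target. There are 200 camera calls.

### The job

Using a fingertip, push the empty orange tray up flush against the long metal rail of the black docking plate, then slide it along the rail into the free corner pocket (the one with the green patch), until it sits fully home against both the rail and the end stop, and leave it there. Only push it: never lift or tip it, and leave the loaded blue tray in the other pocket, the tomato, the jar and the dish where they are.

Things in the scene. Friction and masses are not known exactly. Their poses are not given: they have to be found in the camera images.
- tray: the empty loose orange plastic tray: outside 54 mm (its x) by 64 mm (its y) by 16 mm high, walls 4 mm thick, floor 3 mm thick, so its open well is 46 by 56 mm and 13 mm deep. Origin at the centre of its underside, z up. About 90 g. A shut gripper's tip fits inside the well and can push its walls from inside; the outer sides can be pushed as well.
- plate: the fixed black docking plate, 200 mm (its x) by 360 mm (its y), 8 mm thick, lying on the bench; trays stand on its top, 8 mm above the origin. Origin at the centre of its underside, x towards the rail, y along the rail, z up. A corner pocket lies at each end of the rail; a tray that is home has its origin at x = +59 mm, y = +140 or -140 mm, its axes along the plate's (or half a turn off).
- rail_mid (a point): middle of the rail's inner face at the plate's top, at x = +86, y = 0, z = +8 mm in the plate's frame, axes along the plate's. The aluminium rail is 12 mm thick, 360 mm long, 18 mm above the plate's top. It ends at two end stops as high as itself: inner faces 172 mm from this point along +y and -y, reaching 64 mm out from the rail's inner face.
- lip_mid (a point): a point on the plate's top midway between the two pockets' lips, at x = +28, y = 0, z = +8 mm in the plate's frame. The lips (one per pocket, 12 mm above the plate's top, 6 mm thick) lie parallel to the rail, inner faces 58 mm from it, 40 mm long from the end stop, then flare away from the rail to 119 mm from this point. So a tray enters only along the rail, with 4 mm to spare.
- free_mark: flat green patch, 44 by 54 mm, under 1 mm thick, on the plate in the free pocket (either end of the rail). Origin on the plate's top where the middle of a tray is when home (within 1 mm), axes along the plate's. It is only a marking: nothing to catch on.
- loaded_tray: loose blue plastic tray: outside 54 mm (its x) by 64 mm (its y) by 16 mm high, walls 4 mm thick, floor 3 mm thick, so its open well is 46 by 56 mm and 13 mm deep, with a red tomato slice in it, standing home in the other pocket. Origin at the centre of its underside. To be left alone.
- tomato: a red tomato, 66 mm across, 58 mm high, standing on the bench beyond the rail. Origin at the centre of its underside. To be left alone.
- jar: a clear specimen jar with a red cap, 44 mm across, 58 mm high, standing on the bench beyond the rail. Origin at the centre of its underside. To be left alone.
- dish: a flat clear culture dish, 88 mm across, 14 mm high, lying on the bench on the robot's side of the plate. Origin at the centre of its underside. To be left alone.
Mind the look-alikes: they are no part of the job. There is more than one size of the tray; the job needs the middle-sized.

How it is judged (in metres and radians):
On the way:
1. the orange tray lies flush against the rail while still outside the pocket (within 4 mm and 0.08 rad of flush, still more than 45 mm short of home) (x of tray in the frame of plate between 0.055 and 0.063 m and angle between the x axis of tray and the x axis of plate, either way round below 0.08 rad and horizontal distance between tray and free_mark above 0.045 m), for 0.1 s.
At the end, for the whole second after the job is handed in: The orange tray rests flat in the pocket with the green patch, within 3 mm of home along and across the rail and within 0.06 rad of the rail's direction, at rest; the blue tray has moved less than 10 mm and the tomato, jar and dish less than 15 mm (x of tray in the frame of free_mark between -0.003 and 0.003 m and y of tray in the frame of free_mark between -0.003 and 0.003 m and z of tray in the frame of free_mark between -0.003 and 0.003 m and angle between the x axis of tray and the x axis of plate, either way round below 0.06 rad and angle between tray's own z axis and vertical below 0.06 rad and linear speed of tray below 0.01 m/s and distance of loaded_tray from where it was at the start of the episode below 0.01 m and distance of each of tomato, jar, dish from where it was at the start of the episode below 0.015 m); the robot touches nothing.
It fails at once if the orange tray is lifted more than 6 mm off the plate (z of tray in the frame of plate above 0.014 m).
It fails at once if the orange tray is tipped more than 0.2 rad (angle between tray's own z axis and vertical above 0.2 rad).
It fails at once if the loaded blue tray is moved 10 mm or more (distance of loaded_tray from where it was at the start of the episode above 0.01 m).
It fails at once if the tomato, jar or dish is moved 15 mm or more (distance of any of tomato, jar, dish from where it was at the start of the episode above 0.015 m).
It also fails if it takes over 42 s, if anything falls off the work surface, if the arm or the gripper's body presses on something with over 40 N, if the wrist force passes 120 N, or if a joint passes its speed limit or range.

## Working session

There is one attempt and no reset: what is moved stays moved. The work goes in short steps, Python scripts to look and compute and a shell command to move; the robot and the scene stay as the last step left them, time stands still between calls to the robot, and variables do not carry over. Pictures are saved under pics/ and viewed, at most 10 in all, crops included, and the job is handed in when it is done.

```bash
mkdir -p pics; ls
python3 - <<'E'
from station import r, optics
import cv2,numpy as np
ims=[]
for n in("scene","side"):
    p,d=optics.read_camera(n);np.savez(f"pics/{n}0.npz",p=p,d=d)
    cv2.imwrite(f"pics/{n}0.png",cv2.cvtColor(p,cv2.COLOR_RGB2BGR))
    m=optics.camera_model(n);print(n,{k:np.round(v,4).tolist() for k,v in m.items() if not isinstance(v,str)})
m=optics.camera_model("wrist");print(m)
s=r.state();print(s['time_s'],s['tool_pos'],s['tcp_rot'],s['finger_gap'],r.nose_length)
E
```

```text
pics
scene {'vfov': 47.9696, 'cx': 255.7436, 'cy': 195.4607, 'distortion': [-0.1376, 0.0, 0.0, 0.0, 0.0], 'rvec': [1.9302, 1.599, -0.613], 'tvec': [-0.0951, -0.3946, 1.2408]}
side {'vfov': 53.1667, 'cx': 250.1747, 'cy': 191.7354, 'distortion': [-0.0494, 0.0, 0.0, 0.0, 0.0], 'rvec': [0.8917, -2.6001, 0.9922], 'tvec': [0.4286, 0.2991, 0.5929]}
{'vfov': 63.188609819418055, 'cx': 263.5355705205144, 'cy': 191.55347109152038, 'distortion': array([-0.00527992,  0.        ,  0.        ,  0.        ,  0.        ]), 'T_tool_cam': array([[ 9.01440410e-05, -9.64405089e-01, -2.64429225e-01,
         7.14018529e-02],
       [ 9.99999849e-01,  2.30523479e-04, -4.99846371e-04,
         9.62252034e-04],
       [ 5.43011529e-04, -2.64429140e-01,  9.64404964e-01,
        -1.48274266e-01],
       [ 0.00000000e+00,  0.00000000e+00,  0.00000000e+00,
         1.00000000e+00]])}
0.1 [0.1892346  0.59530735 0.23582943] [-1.79926518e+02  2.30324894e-03  1.62365837e+02] 0.08692395843909836 0.014
```

View pics/scene0.png

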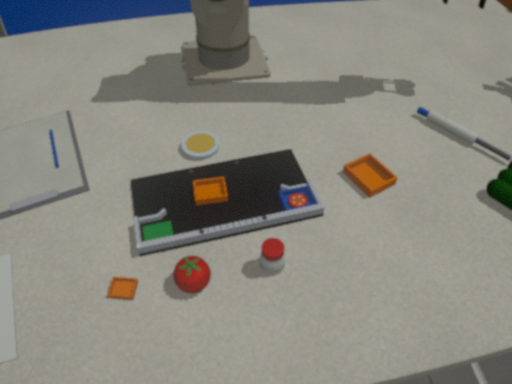

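View pics/side0.png

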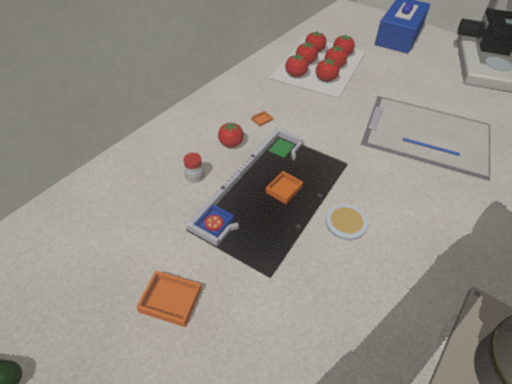

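The scene picture shows the black plate with the green pocket at (157,230) and the blue tray at (298,199). The dish is at (200,145), the tomato at (192,273) and the jar at (272,255). There are three orange candidates: (210,190) on the plate, a larger one at (370,174) and a small one at (123,288). The one on the plate at (210,190) fits, being the middle-sized. I'll confirm its size by measurement and one crop.

```bash
cat > h.py <<'E'
from station import r, optics
import cv2,numpy as np
from scipy.spatial.transform import Rotation as R
def cam(n,st=None):
    m=optics.camera_model(n);f=192/np.tan(np.radians(m["vfov"]/2))
    K=np.array([[f,0,m["cx"]],[0,f,m["cy"]],[0,0,1.]])
    if n=="wrist":
        T=np.eye(4);T[:3,:3]=R.from_euler("xyz",st["tcp_rot"],degrees=True).as_matrix();T[:3,3]=st["tool_pos"]
        T=T@m["T_tool_cam"];Rc=T[:3,:3];c=T[:3,3]
    else:
        Rc=cv2.Rodrigues(np.array(m["rvec"],float))[0].T;c=-Rc@np.array(m["tvec"],float).ravel()
    return K,np.array(m["distortion"],float),Rc,c
def rays(C,px):
    u=cv2.undistortPoints(np.array(px,float).reshape(-1,1,2),C[0],C[1]).reshape(-1,2)
    return np.c_[u,np.ones(len(u))]@C[2].T
def onplane(C,px,z):
    d=rays(C,px);return C[3]+d*((z-C[3][2])/d[:,2])[:,None]
def tri(C1,p1,C2,p2):
    d=[rays(C1,[p1])[0],rays(C2,[p2])[0]];A=np.zeros((3,3));b=np.zeros(3)
    for v,c in zip(d,(C1[3],C2[3])):
        v=v/np.linalg.norm(v);P=np.eye(3)-np.outer(v,v);A+=P;b+=P@c
    return np.linalg.solve(A,b)
def project(C,X):
    return cv2.projectPoints(np.array(X,float).reshape(-1,3),cv2.Rodrigues(C[2].T)[0],-C[2].T@C[3],C[0],C[1])[0].reshape(-1,2)
def mask(p,col):
    h=cv2.cvtColor(p,cv2.COLOR_RGB2HSV);H,S,V=[h[...,i].astype(int) for i in range(3)]
    return {"orange":(H>=6)&(H<=22)&(S>170)&(V>90),"green":(H>45)&(H<80)&(S>120)&(V>60),
      "blue":(H>105)&(H<125)&(S>140)&(V>60),"black":(V<60)}[col].astype(np.uint8)
def blobs(m,a=60):
    c,_=cv2.findContours(m,cv2.RETR_EXTERNAL,cv2.CHAIN_APPROX_NONE)
    return sorted([x for x in c if cv2.contourArea(x)>a],key=cv2.contourArea,reverse=True)
def rect(xy):
    c,(w,h),a=cv2.minAreaRect((np.array(xy)[:,:2]*1000).astype(np.float32));
    return np.round(c,1),round(w,1),round(h,1),round(a,1)
E
python3 - <<'E'
from h import *
for n in("scene","side"):
    p=np.load(f"pics/{n}0.npz")["p"];C=cam(n)
    print(n,"cam",C[3].round(3))
    for col,z in(("orange",.024),("green",.008),("blue",.024)):
        for b in blobs(mask(p,col)):
            q=b.reshape(-1,2);zz=z
            print(col,q.mean(0).round(),len(q),rect(onplane(C,q,zz)))
s,d=[np.load(f"pics/{n}0.npz")["p"] for n in("scene","side")]
a=cv2.resize(s[130:310,95:415],None,fx=2.4,fy=2.4,interpolation=3)
cv2.imwrite("pics/crop1.png",cv2.cvtColor(a,cv2.COLOR_RGB2BGR))
E
```

```text
scene cam [ 1.122 -0.118  0.657]
orange [367. 175.] 130 (array([545.5, 234.6]), 94.4, 85.1, 21.6)
orange [210. 190.] 106 (array([528.4, -97.6]), 67.1, 68.7, 89.3)
orange [123. 288.] 79 (array([ 724.5, -269.8]), 42.3, 35.6, 76.4)
green [157. 230.] 79 (array([ 597.9, -207.5]), 34.4, 55.1, 5.0)
blue [91. 11.] 414 (array([-386. , -472.4]), 807.3, 282.8, 71.3)
blue [291.   1.] 175 (array([-308.6,  288.8]), 303.3, 43.4, 81.1)
blue [296. 195.] 117 (array([579.4,  67.5]), 48.2, 64.4, 5.2)
side cam [0.242 0.4   0.637]
orange [284. 185.] 112 (array([521.1, -91.7]), 74.0, 57.6, 88.2)
blue [405.  20.] 174 (array([  651.1, -1085.3]), 128.2, 359.1, 8.9)
blue [221. 214.] 80 (array([577.9,  56.3]), 48.6, 36.4, 2.6)
```

View pics/crop1.png

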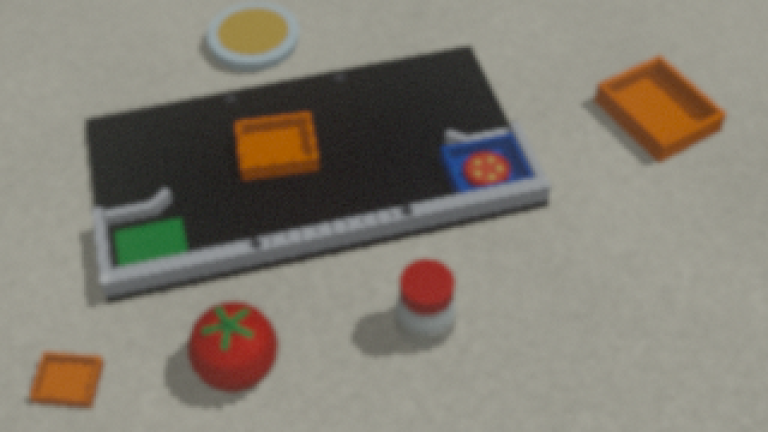

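The crop confirms it: the tray on the plate (crop 277,145) lies between the big one (660,105) and the small one (67,380) in size. Its measured footprint is about 55–67 mm, against about 90 mm and about 40 mm. I'll move above the plate for a wrist view, shutting the gripper on the way.

```bash
python3 -m jog '{"translation":[[-45,-42,-10],[-90,-84,-20],[-135,-126,-30],[-180,-168,-40],[-225,-210,-50],[-270,-252,-60],[-315,-294,-60],[-360,-336,-60],[-405,-390,-60],[-440,-430,-60],[-480,-465,-60],[-517,-502,-60]],"delta_rot":[[0,0,6],[0,0,12],[0,0,18],[0,0,24],[0,0,30],[0,0,36],[0,0,42],[0,0,48],[0,0,54],[0,0,60],[0,0,64],[0,0,67]],"claw":[1,1,1,1,1,1,1,1,1,1,1,1]}'; python3 -c "
from h import *
s=r.state();print(s['time_s'],s['tool_pos'],s['tcp_rot'],s['q'],s['finger_gap'])"
```

```text
time_s: 1.3
tool_pos: [0.4731, 0.0696, 0.2954]
tcp_rot: [180.0, -0.0, 95.2]
wrist_force: [1.3, 0.5, 1.2]
finger_gap: 0.0027
grasp_force: 0.0
1.3 [0.47305318 0.06964781 0.29536849] [ 1.79985192e+02 -2.71678501e-02  9.52061767e+01] [-41.9439965   -2.79068093  27.415834   100.98716906   1.27423949
  81.47354937  -9.5383034 ] 0.0027264847983363033
```

```bash
python3 -m jog '{"translation":[[-40,16,0],[-80,32,0],[-115,47,0],[-115,47,0],[-115,47,0],[-115,47,0]],"delta_rot":[[0,0,0],[0,0,0],[0,0,0],[0,0,0],[0,0,0],[0,0,0]],"claw":[1,1,1,1,1,1]}'
python3 - <<'E'
from h import *
s=r.state();p,d=optics.read_camera("wrist");np.savez("pics/w1.npz",p=p,d=d,pos=s["tool_pos"],rot=s["tcp_rot"])
print(s['time_s'],s['tool_pos'],s['tcp_rot'],np.abs(s['joint_vel']).max())
cv2.imwrite("pics/w1.png",cv2.cvtColor(p,cv2.COLOR_RGB2BGR))
E
```

```text
time_s: 1.9
tool_pos: [0.53, -0.0373, 0.295]
tcp_rot: [-180.0, -0.0, 95.4]
wrist_force: [-1.0, 0.9, 0.0]
finger_gap: 0.0005
grasp_force: 0.0
1.9 [ 0.52996009 -0.03727392  0.29499041] [-1.79963008e+02 -2.95694018e-02  9.54436959e+01] 0.5545665287972834
```

View pics/w1.png

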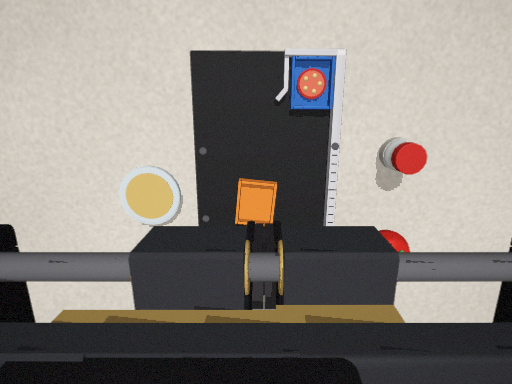

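This wrist view shows the blue tray at (312,83), the target tray at (256,202), the rail's inner edge near column 330 and the dish at (150,196). The gripper hides the green pocket. I'll shift along -y for a second view.

```bash
python3 -m jog '{"translation":[[-45,0,0],[-90,0,0],[-135,0,0],[-180,0,0],[-180,0,0],[-180,0,0],[-180,0,0]],"delta_rot":[[0,0,0],[0,0,0],[0,0,0],[0,0,0],[0,0,0],[0,0,0],[0,0,0]],"claw":[1,1,1,1,1,1,1]}'
python3 - <<'E'
from h import *
s=r.state();p,d=optics.read_camera("wrist");np.savez("pics/w2.npz",p=p,d=d,pos=s["tool_pos"],rot=s["tcp_rot"])
print(s['time_s'],s['tool_pos'],s['tcp_rot'])
cv2.imwrite("pics/w2.png",cv2.cvtColor(p,cv2.COLOR_RGB2BGR))
E
```

```text
time_s: 2.65
tool_pos: [0.5475, -0.2156, 0.2951]
tcp_rot: [180.0, -0.1, 95.5]
wrist_force: [0.7, 0.3, 0.4]
finger_gap: 0.0004
grasp_force: 0.0
2.65 [ 0.54751712 -0.21558921  0.2951174 ] [ 1.79996732e+02 -6.77637808e-02  9.55180988e+01]
```

View pics/w2.png

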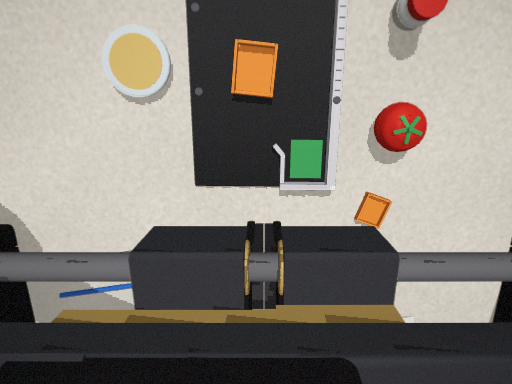

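The second view shows the green patch at (306,159), the end stop at row 187, the tray at (255,68), the tomato at (401,127) and the dish at (136,61). Now I'll compute positions.

```bash
cat > m.py <<'E'
from h import *
def load(f):
    w=np.load(f);st=dict(tool_pos=w["pos"],tcp_rot=w["rot"]);return w["p"],w["d"],cam("wrist",st)
def depthpts(C,d,px):
    v=rays(C,px);px=np.array(px).astype(int);return C[3]+v*d[px[:,1],px[:,0]][:,None]
E
python3 - <<'E'
from m import *
V={f:load(f"pics/{f}.npz") for f in("w1","w2")}
Cs={n:cam(n) for n in("scene","side")}
for f,(p,d,C) in V.items():
    print(f)
    for col in("orange","green","blue"):
        m=mask(p,col);m[225:]=0
        for b in blobs(m,300):
            q=b.reshape(-1,2);z=np.r_[depthpts(C,d,cv2.findNonZero(m*0+cv2.drawContours(m*0,[b],-1,1,-1)).reshape(-1,2))][:,2]
            Z=.008 if col=="green" else .024
            print(col,q.mean(0).round(),"z pct",np.percentile(z,[5,50,95,99]).round(4),rect(onplane(C,q,Z)),cv2.boxPoints(cv2.minAreaRect(b)).round(1).tolist())
    # plate left edge
    E=[]
    for row in range(60 if f=="w1" else 10,200 if f=="w1" else 180,4):
        g=p[row,150:260].max(1).astype(int);i=np.where(g<70)[0]
        i=[k for k in i if (g[k:k+5]<70).all()]
        if i: E.append((150+i[0]-.5,row))
    X=onplane(C,E,.008)[:,:2];c=np.median(X,0)
    l=cv2.fitLine(X.astype(np.float32),cv2.DIST_HUBER,0,.001,.001).ravel();print("edge",l[2:].round(4),"yaw",np.degrees(np.arctan2(-l[0],l[1]))%180)
    nz=depthpts(C,d,[(220,150)])[0];print("plate z",nz.round(4))
a=cv2.resize(V["w2"][0][25:200,175:355],None,fx=3.3,fy=3.3,interpolation=3)
cv2.imwrite("pics/crop2.png",cv2.cvtColor(a,cv2.COLOR_RGB2BGR))
E
```

```text
w1
orange [255. 202.] z pct [0.0099 0.0117 0.0248 0.2812] (array([525.1, -96.6]), 67.9, 54.3, 89.6) [[233.8000030517578, 223.39999389648438], [238.39999389648438, 177.39999389648438], [277.0, 181.3000030517578], [272.3999938964844, 227.1999969482422]]
blue [312.  82.] z pct [0.01   0.0159 0.0247 0.0256] (array([582.3,  69.1]), 55.0, 63.9, 5.5) [[290.0, 56.0], [334.0, 56.0], [334.0, 109.0], [290.0, 109.0]]
edge [ 0.4315 -0.0015] yaw 4.9760895
plate z [ 0.4693 -0.0293  0.0096]
w2
orange [254.  68.] z pct [0.0098 0.0115 0.0247 0.0256] (array([525. , -98.8]), 64.6, 54.0, 89.7) [[228.89999389648438, 92.9000015258789], [234.60000610351562, 38.29999923706055], [278.1000061035156, 42.900001525878906], [272.29998779296875, 97.5]]
orange [372. 209.] z pct [0.0011 0.003  0.012  0.0133] (array([ 708.6, -269.6]), 43.4, 39.4, 75.5) [[353.8999938964844, 218.8000030517578], [365.1000061035156, 190.6999969482422], [390.79998779296875, 200.89999389648438], [379.6000061035156, 229.0]]
green [306. 158.] z pct [0.0076 0.0089 0.0103 0.0109] (array([ 607.5, -209.2]), 44.5, 53.9, 5.5) [[290.0, 140.0], [322.0, 140.0], [322.0, 178.0], [290.0, 178.0]]
edge [ 0.4426 -0.1289] yaw 4.9391327
plate z [ 0.4869 -0.2077  0.0083]
```

View pics/crop2.png

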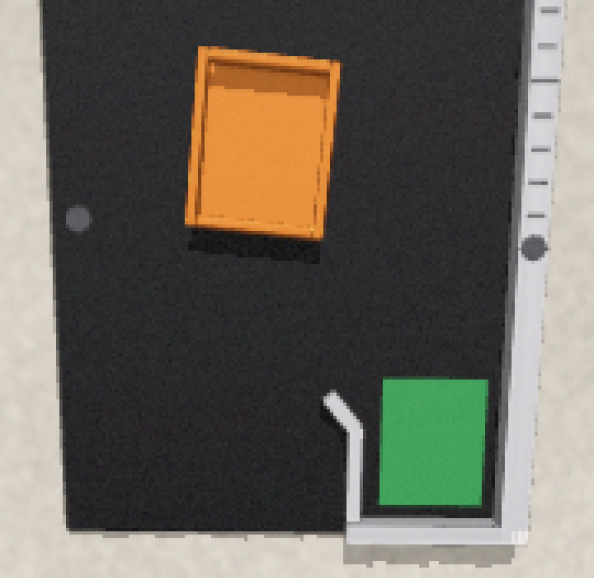

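Measured from the views:

| Thing | Position (mm) | Yaw |
|---|---|---|
| Target tray | about (525, -98.5), rim z about 25 mm, 64×54 mm, so middle-sized | about -0.4° |
| Home (green patch) | (607.5, -209) | about 5.2° |

The tray therefore needs +72 mm toward the rail, then -118 mm along it. I'll lower the shut tip into the well.

```bash
python3 -m jog '{"translation":[[30,-3,35],[60,-6,70],[90,-9,105],[119,-11,140],[119,-11,180],[119,-11,210],[119,-11,225],[119,-11,225],[119,-11,240],[119,-11,255],[119,-11,266],[119,-11,266]],"delta_rot":[[0,0,0.3],[0,0,0.3],[0,0,0.3],[0,0,0.3],[0,0,0.3],[0,0,0.3],[0,0,0.3],[0,0,0.3],[0,0,0.3],[0,0,0.3],[0,0,0.3],[0,0,0.3]],"claw":[1,1,1,1,1,1,1,1,1,1,1,1]}'
python3 - <<'E'
from h import *
s=r.state();print(s["tool_pos"],s["wrist_force"])
p,_=optics.read_camera("side");q,_=optics.read_camera("scene")
C=project(cam("side"),s["tool_pos"])[0].astype(int);D=project(cam("scene"),s["tool_pos"])[0].astype(int);print(C,D)
f=lambda i,c:cv2.resize(i[c[1]-50:c[1]+50,c[0]-50:c[0]+50],(400,400),interpolation=3)
cv2.imwrite("pics/in1.png",cv2.cvtColor(np.hstack([f(p,C),f(q,D)]),cv2.COLOR_RGB2BGR))
E
```

```text
time_s: 3.9
tool_pos: [0.524, -0.1001, 0.0278]
tcp_rot: [-179.9, -0.0, 95.1]
wrist_force: [-0.1, -0.2, 1.1]
finger_gap: 0.0004
grasp_force: 0.0
[ 0.52404935 -0.10008137  0.02779495] [-0.13633144 -0.23308019  1.10094789]
[284 182] [208 186]
```

View pics/in1.png

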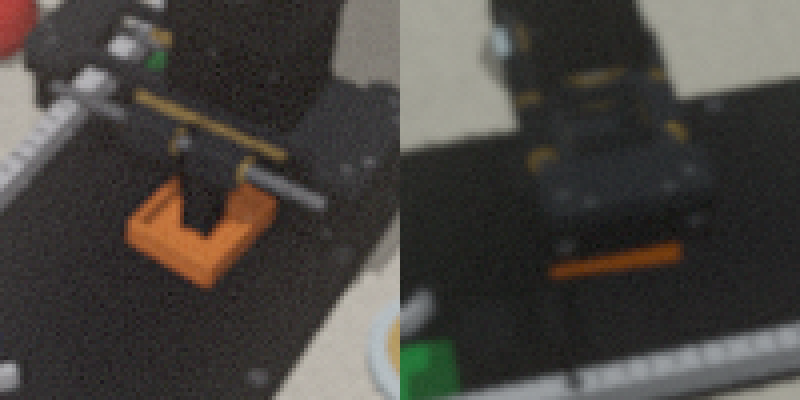

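The tip is inside the well (left crop, about (205,230)), clear of the walls. Now I'll push toward the rail.

```bash
python3 -m jog '{"translation":[[0,4,0],[0,8,0],[0,13,0],[0,19,0],[0,25,0],[0,32,0],[0,39,0],[0,46,0],[0,53,0],[0,60,0],[0,66,0],[0,70,0]],"delta_rot":[[0,0,0],[0,0,0],[0,0,0],[0,0,0],[0,0,0],[0,0,0],[0,0,0],[0,0,0],[0,0,0],[0,0,0],[0,0,0],[0,0,0]],"claw":[1,1,1,1,1,1,1,1,1,1,1,1]}'
python3 -m jog '{"translation":[[0,1,0],[0,2,0],[0,3,0],[0,4,0],[0,5,0],[0,6,0]],"delta_rot":[[0,0,0],[0,0,0],[0,0,0],[0,0,0],[0,0,0],[0,0,0]],"claw":[1,1,1,1,1,1]}'
```

```text
time_s: 5.2
tool_pos: [0.5953, -0.0938, 0.0292]
tcp_rot: [180.0, -0.0, 95.1]
wrist_force: [-1.4, -0.4, 1.1]
finger_gap: 0.0004
grasp_force: 0.8
time_s: 5.8
tool_pos: [0.6008, -0.0934, 0.0293]
tcp_rot: [180.0, -0.0, 95.1]
wrist_force: [0.1, -1.1, -0.1]
finger_gap: 0.0006
grasp_force: 0.3
```

```bash
for i in 1; do python3 -m jog '{"translation":[[0,1,0],[0,2,0],[0,3,0],[0,3,0]],"delta_rot":[[0,0,0],[0,0,0],[0,0,0],[0,0,0]],"claw":[1,1,1,1]}'; done
python3 - <<'E'
from h import *
s=r.state();print(s["tool_pos"],s["wrist_force"])
p,_=optics.read_camera("side");C=cam("side")
m=mask(p,"orange")
for b in blobs(m,100):
    print(b.reshape(-1,2).mean(0))
c=project(C,s["tool_pos"])[0].astype(int);print(c)
cv2.imwrite("pics/in2.png",cv2.cvtColor(cv2.resize(p[c[1]-60:c[1]+60,c[0]-80:c[0]+80],(800,600),interpolation=3),cv2.COLOR_RGB2BGR))
E
```

```text
time_s: 6.2
tool_pos: [0.6039, -0.0931, 0.0293]
tcp_rot: [180.0, -0.0, 95.1]
wrist_force: [0.4, 0.1, 0.3]
finger_gap: 0.0001
grasp_force: 0.0
[ 0.60392144 -0.0931064   0.02931867] [0.37365179 0.05566053 0.32423709]
[259.42975207 176.42975207]
[253 167]
```

View pics/in2.png

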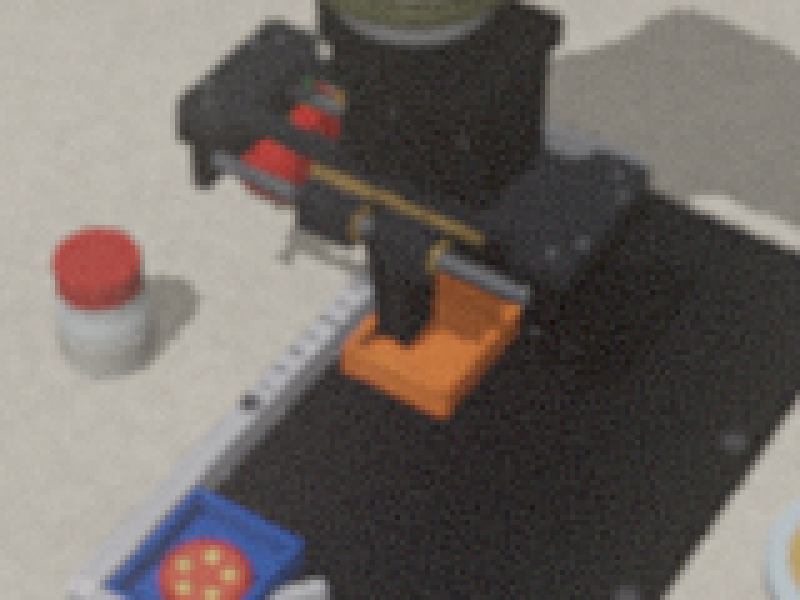

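The tray has followed and is nearly at the rail; the tip bears on its rail-side wall at (400,335). I'll continue in small steps until the force rises.

```bash
python3 -m jog '{"translation":[[0,1,0],[0,2,0],[0,2,0]],"delta_rot":[[0,0,0],[0,0,0],[0,0,0]],"claw":[1,1,1]}';  python3 -m jog '{"translation":[[0,1,0],[0,2,0],[0,2,0]],"delta_rot":[[0,0,0],[0,0,0],[0,0,0]],"claw":[1,1,1]}'
```

```text
time_s: 6.55
tool_pos: [0.6058, -0.093, 0.0293]
tcp_rot: [180.0, -0.0, 95.1]
wrist_force: [0.2, 0.7, -0.7]
finger_gap: 0.0005
grasp_force: 0.2
time_s: 6.85
tool_pos: [0.6079, -0.0927, 0.0293]
tcp_rot: [180.0, -0.0, 95.1]
wrist_force: [0.6, 0.3, -0.1]
finger_gap: 0.0005
grasp_force: 0.1
```

```bash
python3 -m jog '{"translation":[[0,1,0],[0,2,0],[0,2,0]],"delta_rot":[[0,0,0],[0,0,0],[0,0,0]],"claw":[1,1,1]}';  python3 -m jog '{"translation":[[0,1,0],[0,2,0],[0,2,0]],"delta_rot":[[0,0,0],[0,0,0],[0,0,0]],"claw":[1,1,1]}'
```

```text
time_s: 7.15
tool_pos: [0.6099, -0.0926, 0.0293]
tcp_rot: [180.0, -0.0, 95.1]
wrist_force: [-0.3, 0.4, -0.4]
finger_gap: 0.0005
grasp_force: 0.0
time_s: 7.45
tool_pos: [0.6107, -0.0925, 0.0292]
tcp_rot: [-179.9, -0.0, 95.0]
wrist_force: [-6.2, 0.4, 5.5]
finger_gap: 0.0003
grasp_force: 3.2
```

The force rise (6 N) shows the tray is against the rail. Now I'll slide it along the rail (tool -x), keeping the light preload.

```bash
python3 -m jog '{"translation":[[0,0,0],[0,0,0],[-4,0,0],[-8,0,0],[-13,0,0],[-18,0,0],[-22,0,0],[-27,0,0],[-32,0,0],[-38,0,0],[-44,0,0],[-50,0,0]],"delta_rot":[[0,0,0],[0,0,0],[0,0,0],[0,0,0],[0,0,0],[0,0,0],[0,0,0],[0,0,0],[0,0,0],[0,0,0],[0,0,0],[0,0,0]],"claw":[1,1,1,1,1,1,1,1,1,1,1,1]}'
python3 - <<'E'
from h import *
s=r.state();print(s["tool_pos"],s["wrist_force"])
p,_=optics.read_camera("side");C=cam("side")
c=project(C,s["tool_pos"])[0].astype(int);print(c)
cv2.imwrite("pics/in3.png",cv2.cvtColor(cv2.resize(p[c[1]-60:c[1]+60,c[0]-80:c[0]+80],(800,600),interpolation=3),cv2.COLOR_RGB2BGR))
E
```

```text
time_s: 8.65
tool_pos: [0.6148, -0.1407, 0.0285]
tcp_rot: [-179.8, -0.2, 95.1]
wrist_force: [-6.6, 5.4, 2.3]
finger_gap: 0.0005
grasp_force: 3.9
[ 0.61484839 -0.14067165  0.02851705] [-6.64016148  5.36001971  2.25722978]
[262 154]
```

View pics/in3.png

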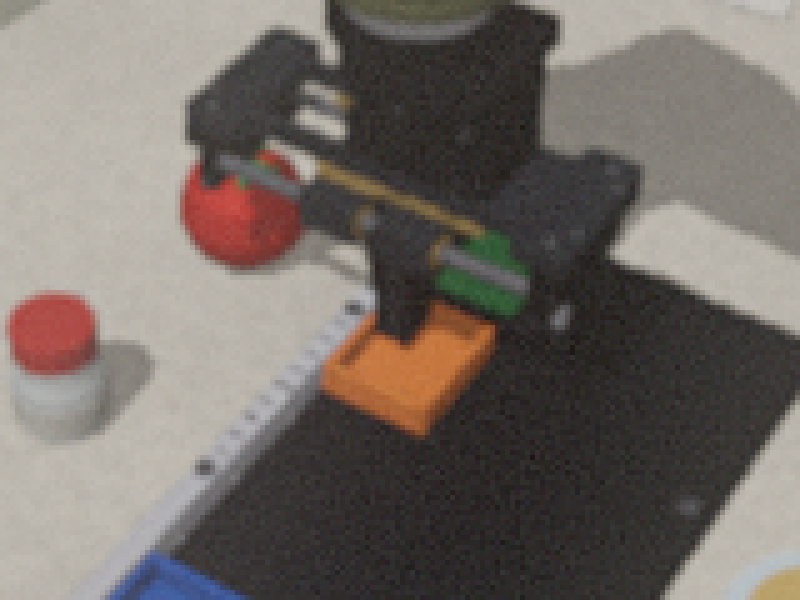

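The tray is flush with the rail and sliding ahead of the tip (tray at (410,360) in the crop), and the gripper body is well above the tomato. About 86 mm is left.

```bash
python3 -m jog '{"translation":[[-6,0,0],[-12,0,0],[-18,0,0],[-24,0,0],[-30,0,0],[-36,0,0],[-42,0,0],[-48,0,0],[-54,0,0],[-60,0,0],[-66,0,0],[-71,0,0]],"delta_rot":[[0,0,0],[0,0,0],[0,0,0],[0,0,0],[0,0,0],[0,0,0],[0,0,0],[0,0,0],[0,0,0],[0,0,0],[0,0,0],[0,0,0]],"claw":[1,1,1,1,1,1,1,1,1,1,1,1]}'
python3 -m jog '{"translation":[[-2,0,0],[-4,0,0],[-6,0,0],[-8,0,0],[-10,0,0],[-10,0,0]],"delta_rot":[[0,0,0],[0,0,0],[0,0,0],[0,0,0],[0,0,0],[0,0,0]],"claw":[1,1,1,1,1,1]}'
```

```text
time_s: 9.9
tool_pos: [0.621, -0.2108, 0.0286]
tcp_rot: [-179.8, -0.2, 95.1]
wrist_force: [-10.3, 9.1, 6.7]
finger_gap: 0.0004
grasp_force: 6.9
time_s: 10.5
tool_pos: [0.6219, -0.221, 0.0286]
tcp_rot: [-179.8, -0.2, 95.1]
wrist_force: [-9.1, 6.9, 4.4]
finger_gap: 0.0004
grasp_force: 6.5
```

```bash
python3 -m jog '{"translation":[[-1,0,0],[-2,0,0],[-3,0,0],[-4,0,0],[-4,0,0]],"delta_rot":[[0,0,0],[0,0,0],[0,0,0],[0,0,0],[0,0,0]],"claw":[1,1,1,1,1]}'
python3 -m jog '{"translation":[[-1,0,0],[-2,0,0],[-2,0,0]],"delta_rot":[[0,0,0],[0,0,0],[0,0,0]],"claw":[1,1,1]}'
```

```text
time_s: 11.0
tool_pos: [0.6222, -0.2245, 0.0286]
tcp_rot: [-179.8, -0.2, 95.1]
wrist_force: [-9.6, 7.1, 5.9]
finger_gap: 0.0004
grasp_force: 7.0
time_s: 11.3
tool_pos: [0.6223, -0.2252, 0.0286]
tcp_rot: [-179.8, -0.4, 95.2]
wrist_force: [-11.3, 13.2, 9.8]
finger_gap: 0.0005
grasp_force: 8.7
```

```bash
python3 -m jog '{"translation":[[-1,0,0],[-2,0,0],[-2,0,0],[-2,0,0]],"delta_rot":[[0,0,0],[0,0,0],[0,0,0],[0,0,0]],"claw":[1,1,1,1]}'
```

```text
time_s: 11.7
tool_pos: [0.6223, -0.2253, 0.0285]
tcp_rot: [-179.7, -0.5, 95.2]
wrist_force: [-14.0, 17.4, 13.2]
finger_gap: 0.0001
grasp_force: 11.9
```

It hit a hard stop: no further motion and the force rose to 17 N. I'll back off both walls, rise and look.

```bash
python3 -m jog '{"translation":[[3,-1,0],[7,-4,0],[10,-8,0],[10,-8,0],[10,-8,-20],[10,-8,-50],[10,-20,-90],[0,-40,-130],[-20,-60,-170],[-20,-60,-210],[-20,-60,-250],[-20,-60,-265]],"delta_rot":[[0,0,0],[0,0,0],[0,0,0],[0,0,0],[0,0,0],[0,0,0],[0,0,0],[0,0,0],[0,0,0],[0,0,0],[0,0,0],[0,0,0]],"claw":[1,1,1,1,1,1,1,1,1,1,1,1]}'
python3 -m jog '{"translation":[[-20,0,0],[-20,0,0],[-20,0,0]],"delta_rot":[[0,0,0],[0,0,0],[0,0,0]],"claw":[1,1,1]}'
python3 - <<'E'
from m import *
s=r.state();p,d=optics.read_camera("wrist");np.savez("pics/w3.npz",p=p,d=d,pos=s["tool_pos"],rot=s["tcp_rot"])
C=cam("wrist",s);m=mask(p,"orange");m[225:]=0
for b in blobs(m,300):
    print(b.reshape(-1,2).mean(0),rect(onplane(C,b.reshape(-1,2),.024)))
print(s["time_s"],s["tool_pos"],"home 607.5,-209.2")
cv2.imwrite("pics/w3.png",cv2.cvtColor(cv2.resize(p[60:220,200:400],(750,600),interpolation=3),cv2.COLOR_RGB2BGR))
E
```

```text
time_s: 12.9
tool_pos: [0.5667, -0.2575, 0.2988]
tcp_rot: [179.7, 0.1, 95.0]
wrist_force: [-0.1, 0.1, 0.8]
finger_gap: 0.0005
grasp_force: 0.0
time_s: 13.2
tool_pos: [0.5674, -0.2763, 0.2935]
tcp_rot: [-179.9, -0.0, 95.0]
wrist_force: [0.5, -0.1, 0.2]
finger_gap: 0.0002
grasp_force: 0.0
[298.13483146 112.23033708] (array([ 607.7, -208.6]), 53.6, 61.7, 5.0)
[367.58095238 167.43809524] (array([ 709.5, -272.1]), 42.0, 38.9, 75.5)
13.2 [ 0.56738523 -0.27631201  0.29353155] home 607.5,-209.2
```

View pics/w3.png

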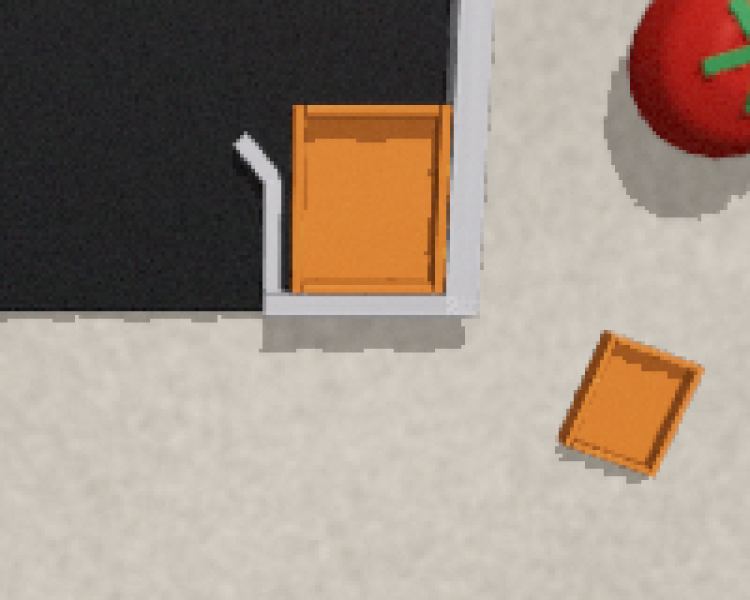

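The tray sits in the corner, touching the rail (column 448) and the end stop (row 295). It measures (607.7, -208.6) at 5.0°, within 1 mm of home. I'll hand it in.

```bash
python3 -c "
from station import r
print(r.close_job())"
```

```text
the job is handed in; nothing more can be done
None
```

I pushed the middle-sized orange tray flush to the rail and slid it home into the green-patch pocket: it measured within 1 mm of home at the rail's angle, the gripper was clear, and the job is handed in, though no verdict came back.

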